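# Turn the upside-down burr tube in the carver's rack

### The job

The glass tube of carving burrs with the red cap was put back in the leaning rack upside down, cap at the bottom, so the burrs stand on their cutting heads. Draw it out, turn it end for end and put it back in the same hole, cap up and fully home, then let go; the notched gouge rest is there if you need to lay it down and take it afresh. It is glass, so neither drop it nor ram it, and leave the other tubes and everything else on the bench as they are.

Things in the scene. Friction and masses are not known exactly. Their poses are not given: they have to be found in the camera images.
- tube_mid (a point): the tube to turn: round clear glass, 22 mm in diameter, 140 mm long, 40 to 85 g, with a domed red cap of the same diameter (last 20 mm); both ends are half-balls of 11 mm radius. The point is its middle, on its axis, 70 mm from either end; its z axis runs along the tube to the cap. It starts cap down in one of the rack's holes, 50 mm deep, 90 mm sticking out.
- rack: the leaning tube rack, fixed to the bench: a brown hardwood block 296 mm long, 50 mm deep front to back and 62 mm thick, with one row of five holes 58 mm apart, on a dark base 110 by 300 by 10 mm. Origin under the base's centre on the bench; y along the row (its left, seen from the robot), x to its back, z up. The block and its holes lean 0.5 rad (28.6 degrees) from vertical, tops towards the rack's front (-x).
- hole0 (a point): the rack's leftmost (+y of the rack) hole: centre of its mouth in the block's leaning top face, 76 mm above the bench; z axis points straight out of the hole along its axis. Round, 24 mm in diameter, 50 mm deep with a flat floor: a tube that is fully home has its middle 20 mm out from this point along z and sticks out 90 mm. A tube let go in it slides down by its own weight unless it binds.
- hole1 (a point): the rack's second from the left hole: centre of its mouth in the block's leaning top face, 76 mm above the bench; z axis points straight out of the hole along its axis. Round, 24 mm in diameter, 50 mm deep with a flat floor: a tube that is fully home has its middle 20 mm out from this point along z and sticks out 90 mm. A tube let go in it slides down by its own weight unless it binds.
- hole2 (a point): the rack's middle hole: centre of its mouth in the block's leaning top face, 76 mm above the bench; z axis points straight out of the hole along its axis. Round, 24 mm in diameter, 50 mm deep with a flat floor: a tube that is fully home has its middle 20 mm out from this point along z and sticks out 90 mm. A tube let go in it slides down by its own weight unless it binds.
- hole3 (a point): the rack's fourth from the left hole: centre of its mouth in the block's leaning top face, 76 mm above the bench; z axis points straight out of the hole along its axis. Round, 24 mm in diameter, 50 mm deep with a flat floor: a tube that is fully home has its middle 20 mm out from this point along z and sticks out 90 mm. A tube let go in it slides down by its own weight unless it binds.
- hole4 (a point): the rack's rightmost hole: centre of its mouth in the block's leaning top face, 76 mm above the bench; z axis points straight out of the hole along its axis. Round, 24 mm in diameter, 50 mm deep with a flat floor: a tube that is fully home has its middle 20 mm out from this point along z and sticks out 90 mm. A tube let go in it slides down by its own weight unless it binds.
- rest: a wooden gouge rest, fixed to the bench, a handy place to lay a round thing down: two upright zigzag boards, each 10 mm thick, 148 mm long (along its x) and 66 mm high to the points, standing across a base 8 mm thick, with their centre planes at y = -58 and +58 mm and 106 mm clear between them. Three 90-degree V grooves (bottoms 44 mm above the bench, at x = -45, 0 and +45 mm) run along its y. Origin under the base's centre, on the bench; z up.
- groove (a point): the rest's middle groove: where the middle of a 22 mm tube lies when it is laid centrally in that groove, 59.6 mm above the bench; the groove runs along this point's y axis.
- tube_blue_mid (a point): a neighbour: the same kind of tube (22 by 140 mm) with a blue cap, standing properly, cap up, in another hole of the rack. The point is its middle; z axis towards its cap. Leave alone.
- tube_green_mid (a point): a neighbour: the same kind of tube (22 by 140 mm) with a green cap, standing properly, cap up, in another hole of the rack. The point is its middle; z axis towards its cap. Leave alone.
- tube_yellow_mid (a point): a neighbour: the same kind of tube (22 by 140 mm) with a yellow cap, standing properly, cap up, in another hole of the rack. The point is its middle; z axis towards its cap. Leave alone.
- gouge: a carving gouge with a yellow handle lying on the bench, 245 mm long, 29 mm thick at the handle; origin on the bench below its middle, blade to its +x. Leave alone.
- glue: a white glue bottle with an orange cap, 56 mm in diameter, 150 mm high; origin under its centre. Leave alone.
- wax: a flat tin of wax, 80 mm in diameter, 35 mm high; origin under its centre. Leave alone.
- sander: a cork sanding block, 112 by 62 by 32 mm; origin under its centre. Leave alone.
Mind the look-alikes: they are no part of the job. What is shaped like the part that bears tube_mid but purple is not meant.

How it is judged:
By the outcome, as a careful person would: the job done as asked, in the order asked, and still so for the second after the job is handed in, with the robot touching nothing.
It also fails if it takes over 67 s, if anything falls off the work surface, if the arm or the gripper's body presses on something with over 40 N, if the wrist force passes 120 N, or if a joint passes its speed limit or range.

### The arm

A 7-joint arm with a two-finger parallel gripper is mounted at the origin on the work surface. World frame = base frame: x ahead of the robot, y to its left, z up, the work surface at z = 0. Lengths are in m, angles in rad, forces in N, time in s.
With the tool pointing down it reaches from about 0.425 to 0.95 m from the base axis. Payload 4.7 kg.
Tool frame: the origin (TCP) lies at the very end of the fingers, on their centre line; the grasp point (between the pads) lies bot.hold_point_z behind it (bot.hold_point_z is the distance from the TCP to the grasp point, in m); z points along the fingers, y is the line along which they close (so a half turn about z gives the same grasp; the last joint's range is limited). The gripper opens to 85 mm and grips with 20 to 120 N. Pads are 22 mm wide; open, the fingers measure 114 mm over their backs; the gripper's body (76 mm by 85 mm) begins 54 mm behind the grasp point. The pads swing forward as they close: fully open they stand 13 mm farther back than shut.
Start: joints at [1.242, 0.469, -0.049, 1.532, 0.024, 1.141, -0.082], TCP at [0.199, -0.645, 0.231] pointing down, gripper open.
Joint ranges: [-2.59, 2.59], [-0.33, 1.99], [-1.39, 1.29], [0.1, 2.45], [-1.04, 4.18], [0.21, 1.99], [-2.66, 2.66]. Speed limits (rad/s): [2.57, 2.57, 3.14, 3.14, 3.14, 3.14, 3.14].

### API

Orientations are given as [roll, pitch, yaw] about the fixed x, y, z axes, in that order (R = Rz(yaw) Ry(pitch) Rx(roll)).
In Python, from station import bot, snapshot, camera_params gives the robot as it stands.
- The arm moves only by the tool jog_arm, never from a script. Its argument "commands" is text: rows parted by semicolons, each of 5 numbers parted by spaces: the shift along the tool's x, y, z scaled (see below), then the turn about the tool's z scaled (see below), then the gripper command: -1 is fully open, 1 is shut, values between are in proportion. A call has 1 to 10 rows; each row is the pose to reach, as a shift and turn from the pose commanded when the call began, along the tool's axes at that moment, turning the shorter way round; what a row does not reach only later rows make up. The controller multiplies each number of a shift by 120 mm and each number of a turn by 180 degrees. A row lasts 1/10 s, in which the tool goes at most 50 mm and 8.59 degrees, less where a joint would pass 70% of its speed; a pose out of reach is approached as far as the arm can. A call with a number of a shift or a turn outside -1 to 1 is refused whole. A call with a gripper value outside its range is refused whole. The fingers move at their own pace and stop on an object; the grip force is fixed at half the most. Time passes only in rows, so rows that repeat a pose let the fingers close. It gives the time, the measured TCP pose, the force, the opening and the grip force at its end, in the units of the state.
- bot.sense(): the state, without advancing time (a new reading comes with each control period).
- snapshot(name): name is "scene" or "top"; returns the picture (480x640x3 uint8, blue, green, red); there is no depth.
- camera_params(name): a dict with "fx", "fy", "cx", "cy" (pixels), "R" (3x3) and "t" (3): a world point X has camera coordinates R X + t. Camera axes: x right, y down, z forward; pixel columns grow to the right and rows downward; lengths in m; the calibration is good to about 2 mm. A picture is of the moment at which its call begins. camera_params takes no time and is no camera call.
- bot.close_job(): hands the job in; it is judged then, once.
The state is a dict: "time": time; "q": joint angles; "qvel": joint speeds; "joint_torque": joint torques, N m; "tcp_pos": TCP position; "tool_rot": TCP orientation; "force": force on the tool from outside, world axes, zero at the start; "wrist_torque": the same for the moment, N m; "finger_gap": finger opening in m; "grasp_force": force on a finger pad.
Only numpy, scipy, OpenCV 4.12 (cv2) and the standard library are available. Lean on these libraries where they do the work, as an engineer would, in place of code of your own. Each camera call takes 0.05 s, during which the arm holds its last target. There are 200 camera calls.

## Working session

There is one attempt and no reset: what is moved stays moved. The work goes in short steps, Python scripts to look and compute and a tool call to move; the robot and the scene stay as the last step left them, time stands still between calls to the robot, and variables do not carry over. Pictures are saved under pics/ and viewed, at most 10 in all, crops included, and the job is handed in when it is done.

Besides the shell and the picture viewer there is one more tool, called after "Emit:" as a command line: name --argument value ..., lists and objects as JSON in quotes. jog_arm: Moves the arm, as the interface text tells. Its arguments: {"type":"object","properties":{"commands":{"type":"string"}},"required":["commands"]}

```bash
ls; mkdir -p pics; python3 - <<'E'
from station import bot,snapshot,camera_params
import cv2,json
s=bot.sense();print(s['time'],s['tcp_pos'],s['tool_rot'],s['finger_gap'],bot.hold_point_z)
for n in("scene","top"):
    cv2.imwrite(f"pics/{n}0.png",snapshot(n));c=camera_params(n);print(n,c)
E
```

```text
pics
0.0 [ 0.19919049 -0.64432198  0.23026117] [-3.13964683e+00  6.81813282e-05  2.99810414e-01] 0.0855550658108264 0.0187
scene {'fx': 444.5560276521519, 'fy': 444.5560276521519, 'cx': 317.0653275562784, 'cy': 232.96497859364166, 'R': array([[-0.48891793,  0.87220855, -0.01454292],
       [ 0.74743231,  0.41026203, -0.52252273],
       [-0.44978238, -0.26634058, -0.85250132]]), 't': array([ 0.17972804, -0.29520192,  1.24911833])}
top {'fx': 456.2613627507187, 'fy': 456.2613627507187, 'cx': 312.7038033499031, 'cy': 233.9309005158191, 'R': array([[ 0.00361868, -0.99995977, -0.00820756],
       [-0.98268928, -0.00203567, -0.18525018],
       [ 0.18522602,  0.00873585, -0.98265712]]), 't': array([0.0494587 , 0.44284781, 1.07498915])}
```

View pics/scene0.png

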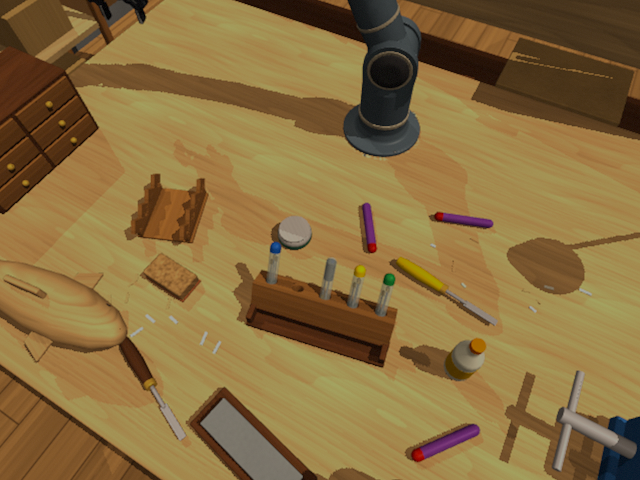

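View pics/top0.png

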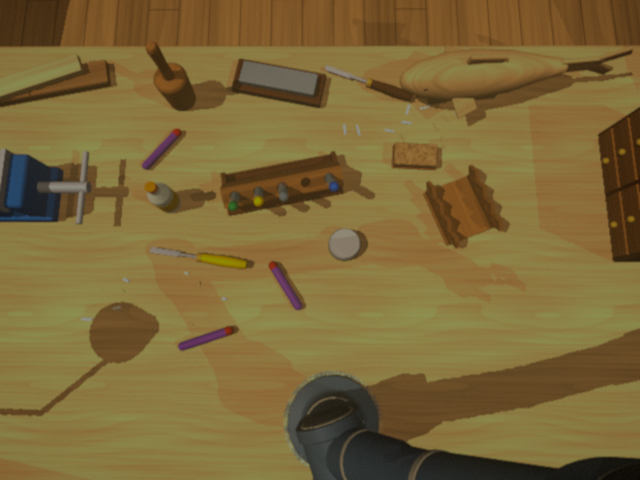

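The scene view shows blue (276,248), the grey upside-down tube (329,267), yellow (359,272) and green (389,281). In the top view these are green (234,206), yellow (258,201), target (282,193), empty hole (306,182) and blue (334,187). The target therefore stands in hole2. The rest is at top (465,207), and its right side is free.

```bash
cat > h.py <<'E'
import numpy as np,cv2
from station import bot,snapshot,camera_params
C={n:camera_params(n) for n in("scene","top")}
def ray(n,u,v):
    c=C[n];R=c["R"];d=R.T@np.array([(u-c["cx"])/c["fx"],(v-c["cy"])/c["fy"],1.]);return -R.T@c["t"],d/np.linalg.norm(d)
def plane(n,u,v,z):
    o,d=ray(n,u,v);return o+d*(z-o[2])/d[2]
def tri(a,b):
    A=np.zeros((3,3));y=np.zeros(3);rs=[ray("scene",*a),ray("top",*b)]
    for o,d in rs: P=np.eye(3)-np.outer(d,d);A+=P;y+=P@o
    X=np.linalg.solve(A,y);return X,max(np.linalg.norm((np.eye(3)-np.outer(d,d))@(X-o)) for o,d in rs)
def proj(n,X):
    c=C[n];p=c["R"]@np.asarray(X)+c["t"];return c["fx"]*p[0]/p[2]+c["cx"],c["fy"]*p[1]/p[2]+c["cy"]
def blob(img,lo,hi,box):
    x0,y0,x1,y1=box;h=cv2.cvtColor(img[y0:y1,x0:x1],cv2.COLOR_BGR2HSV);m=cv2.inRange(h,lo,hi)
    n,l,s,c=cv2.connectedComponentsWithStats(m);k=1+np.argmax(s[1:,4]);return c[k]+[x0,y0],s[k,4]
E
python3 - <<'E'
from h import *
S=cv2.imread("pics/scene0.png");T=cv2.imread("pics/top0.png")
rng={"blue":((105,120,40),(130,255,255)),"green":((45,100,30),(85,255,255)),"yellow":((22,170,120),(34,255,255))}
bs={"blue":((262,235,290,262),(322,175,345,198)),"green":((376,268,402,295),(224,196,245,214)),"yellow":((347,260,372,285),(248,192,268,210))}
for k in rng:
    a,na=blob(S,*rng[k],bs[k][0]);b,nb=blob(T,*rng[k],bs[k][1]);X,e=tri(a,b);print(k,a.round(1),na,b.round(1),nb,X.round(4),e.round(4))
def up(I,b,f): x0,y0,x1,y1=b;return cv2.resize(I[y0:y1,x0:x1],None,fx=f,fy=f,interpolation=cv2.INTER_CUBIC)
A=up(T,(415,155,515,255),4);B=up(S,(125,165,225,265),4);cv2.imwrite("pics/rest.png",np.hstack([A,B]))
A=up(T,(210,145,360,220),5);cv2.imwrite("pics/rack.png",A)
E
```

```text
blue [275.2 247.4] 96 [333.1 185.9] 41 [0.5344 0.0025 0.1462] 0.0017
green [388.9 279.4] 112 [232.4 205.6] 52 [0.4884 0.2289 0.144 ] 0.0019
yellow [359.9 270.8] 109 [257.3 200.7] 58 [0.4996 0.1729 0.1458] 0.0019
```

View pics/rest.png

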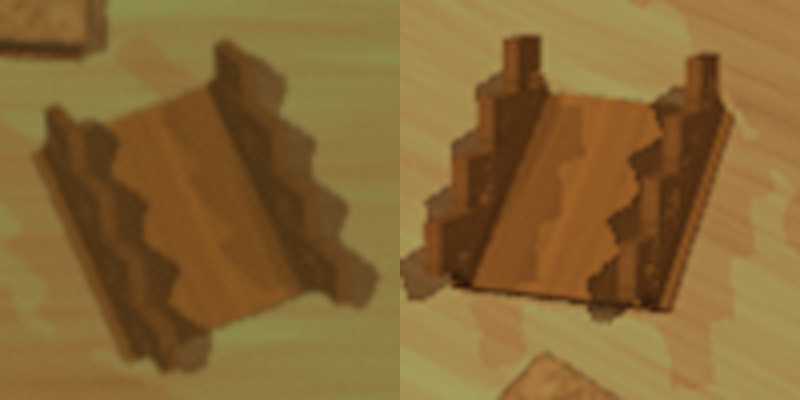

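View pics/rack.png

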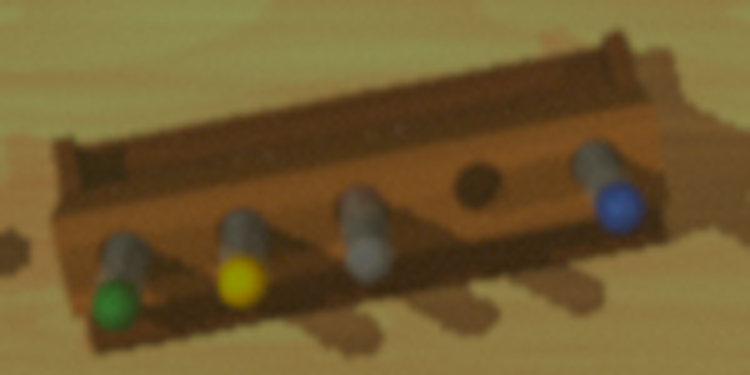

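The rest crop shows the -y board's inner foot running in the top view from (468,177) to (490,227.5). The matching scene corners are (143,237) and (161,189). The rack crop confirms an empty hole3 at top (305.6,182.2), and the upright grey tail end of the target is at (283.6,196.6).

```bash
python3 - <<'E'
from h import *
S=cv2.imread("pics/scene0.png");T=cv2.imread("pics/top0.png")
print("hole3",plane("top",305.6,182.2,.076),"tail top",plane("top",283.6,196.6,.1454))
A=tri((143,237),(468,177));B=tri((161.25,188.75),(490,227.5));print(A,B)
a=plane("top",468,177,.008);b=plane("top",490,227.5,.008);a2=plane("scene",143,237,.008);b2=plane("scene",161.25,188.75,.008);print(a,b,a2,b2,np.linalg.norm(a-b),np.linalg.norm(a2-b2))
a=(a+a2)/2;b=(b+b2)/2
x=(a-b)[:2];x/=np.linalg.norm(x);y=np.array([-x[1],x[0]]);c=(a+b)[:2]/2+.053*y
print("rest",c,np.arctan2(x[1],x[0]))
W=lambda px,py,z:np.array([*(c+px*x+py*y),z])
for sy in(-63,-53,53,63):
  pts=[W(px/1e3,sy/1e3,z/1e3) for px,z in[(-74,60),(-67.5,66),(-45,44),(-22.5,66),(0,44),(22.5,66),(45,44),(67.5,66),(74,60)]]
  for n,I in(("scene",S),("top",T)):
    if n=="top": T4=globals().setdefault("T4",cv2.resize(T[155:255,415:515],None,fx=4,fy=4));D=T4;o=(415,155)
    else: S4=globals().setdefault("S4",cv2.resize(S[165:265,125:225],None,fx=4,fy=4));D=S4;o=(125,165)
    q=np.int32([(np.array(proj(n,p))-o)*4 for p in pts]);cv2.polylines(D,[q],False,(255,255,0) if sy>0 else (0,255,255),1)
cv2.imwrite("pics/restov.png",np.hstack([T4,S4]))
# scene tubes check
ps=.2005;xr=np.array([np.cos(ps),np.sin(ps),0]);ax=-.479*xr+np.array([0,0,.878]);m=np.array([.5484,.1233,.076])
print("pred tail px",proj("top",m+.079*ax),proj("scene",m+.079*ax),"axis",ax)
E
```

```text
hole3 [0.56370905 0.06808686 0.076     ] tail top [0.50853411 0.11564011 0.1454    ]
(array([ 0.60103419, -0.3504077 ,  0.00118485]), np.float64(0.00036614469184114784)) (array([ 0.46790018, -0.39833746,  0.0073127 ]), np.float64(0.002373519195261677))
[ 0.59906399 -0.34839993  0.008     ] [ 0.46645626 -0.39583448  0.008     ] [ 0.60292321 -0.34517794  0.008     ] [ 0.46889434 -0.40041002  0.008     ] 0.14083623407322718 0.14496316841995538
rest [ 0.51529013 -0.32299537] 0.36754650811708073
pred tail px (np.float64(283.56547203042885), np.float64(195.40918507148183)) (np.float64(331.77031033815723), np.float64(263.05767078305337)) axis [-0.46940425 -0.09539732  0.878     ]
```

View pics/restov.png

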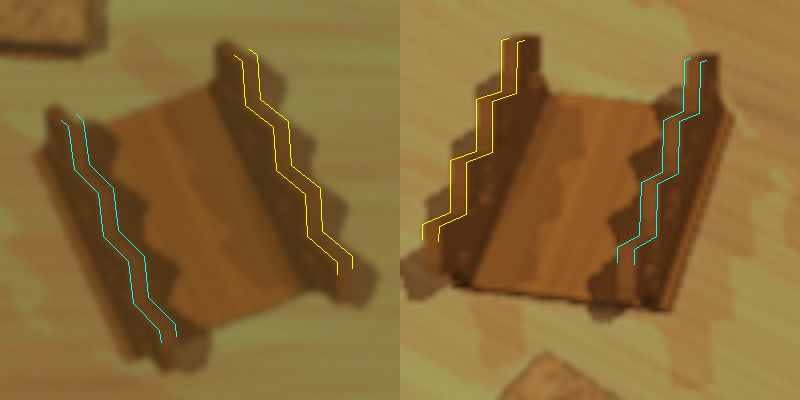

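Everything agrees with the stated sizes: the caps are at z≈145 mm, the spacing is 231 mm, and the row is at yaw ≈0.20. Hole2's mouth is near (0.549, 0.123, 0.076). The rest is at about (0.515, -0.323) with yaw 0.37. I'll start travelling with the fingers partly closed, to clear the yellow tube.

Emit:
jog_arm --commands "1 -0.7 -0.2 0 0.06;1 -0.7 -0.2 0 0.06;1 -0.7 -0.2 0 0.06;1 -0.7 -0.2 0 0.06"

```text
time: 0.5
tcp_pos: [0.2962, -0.5232, 0.2565]
tool_rot: [-3.141, -0.005, 0.312]
force: [0.6, -0.4, 0.2]
finger_gap: 0.0401
grasp_force: 0.0
```

Emit:
jog_arm --commands "1 -0.8 0 0.03 0.06;1 -0.8 0 0.03 0.06;1 -0.8 0 0.03 0.06;1 -0.8 0 0.03 0.06"

```text
time: 0.9
tcp_pos: [0.3802, -0.3955, 0.2553]
tool_rot: [-3.139, -0.003, 0.217]
force: [-0.2, -0.2, -0.4]
finger_gap: 0.0402
grasp_force: 0.0
```

Emit:
jog_arm --commands "0.9 -1 0 0 0.06;0.9 -1 0 0 0.06;0.9 -1 0 0 0.06;0.9 -1 0 0 0.06"

```text
time: 1.3
tcp_pos: [0.4596, -0.2569, 0.2553]
tool_rot: [-3.14, -0.002, 0.215]
force: [0.2, 0.7, 0.6]
finger_gap: 0.0402
grasp_force: 0.0
```

Emit:
jog_arm --commands "0.7 -1 0 0 0.06;0.7 -1 0 0 0.06;0.7 -1 0 0 0.06;0.7 -1 0 0 0.06"

```text
time: 1.7
tcp_pos: [0.5166, -0.1213, 0.2554]
tool_rot: [-3.139, -0.002, 0.217]
force: [0.1, 0.2, 0.8]
finger_gap: 0.0404
grasp_force: 0.0
```

Emit:
jog_arm --commands "0.4 -1 0 0 0.06;0.4 -1 0 0 0.06;0.4 -1 0 0 0.06;0.4 -1 0 0 0.06"

```text
time: 2.1
tcp_pos: [0.5373, 0.0035, 0.2552]
tool_rot: [-3.14, -0.001, 0.213]
force: [-0.4, -0.5, -0.2]
finger_gap: 0.0403
grasp_force: 0.0
```

```bash
cat >> h.py <<'E'
def go(x,y,z,yaw):
    s=bot.sense();R=cv2.Rodrigues(np.array([0,0,1.])*s['tool_rot'][2])[0]@np.diag([1.,-1,-1])
    d=R.T@(np.array([x,y,z])-s['tcp_pos']);t=(s['tool_rot'][2]-yaw+np.pi)%(2*np.pi)-np.pi
    print("shift units",(d/.12).round(3),"turn",round(t/np.pi,4),"at",s['tcp_pos'].round(4),"yaw",round(s['tool_rot'][2],4),"t",s['time'],"gap",s['finger_gap'].round(4),"F",np.round(s['force'],1))
E
python3 -c "
from h import *
go(.528,.119,.17,.2005)"
```

```text
Traceback (most recent call last):
  File "h.py", line 20, in go
    print("shift units",(d/.12).round(3),"turn",round(t/np.pi,4),"at",s['tcp_pos'].round(4),"yaw",round(s['tool_rot'][2],4),"t",s['time'],"gap",s['finger_gap'].round(4),"F",np.round(s['force'],1))
                                                                                                                                                ^^^^^^^^^^^^^^^^^^^^^
AttributeError: 'float' object has no attribute 'round'
```

```bash
sed -i "s/s\['finger_gap'\].round(4)/round(s['finger_gap'],4)/" h.py
python3 -c "
from h import *
go(.528,.119,.17,.2005)"
```

```text
shift units [ 0.127 -0.957  0.71 ] turn 0.004 at [0.5373 0.0035 0.2552] yaw 0.213 t 2.1 gap 0.0403 F [-0.4 -0.5 -0.2]
```

Emit:
jog_arm --commands "0.13 -0.95 0 0.004 0.06;0.13 -0.95 0 0.004 0.06;0.13 -0.95 0 0.004 0.06;0.13 -0.95 0.6 0.004 0.06;0.13 -0.95 0.6 0.004 0.06;0.13 -0.95 0.6 0.004 0.06"

```text
time: 2.7
tcp_pos: [0.527, 0.1108, 0.1797]
tool_rot: [3.14, 0.008, 0.191]
force: [-0.3, 0.4, -0.3]
finger_gap: 0.04
grasp_force: 0.0
```

```bash
python3 - <<'E'
from h import *
S=snapshot("scene");T=snapshot("top");go(.528,.119,.097,.2005)
f=lambda I,b,k:cv2.resize(I[b[1]:b[3],b[0]:b[2]],None,fx=k,fy=k,interpolation=cv2.INTER_CUBIC)
cv2.imwrite("pics/a1.png",np.hstack([f(S,(270,200,390,320),3),f(T,(220,130,340,250),3)]))
E
```

```text
shift units [-0.004 -0.056  0.721] turn -0.0031 at [0.5297 0.1125 0.1835] yaw 0.1907 t 2.8 gap 0.0405 F [ 0.1 -0.3 -0.8]
```

View pics/a1.png

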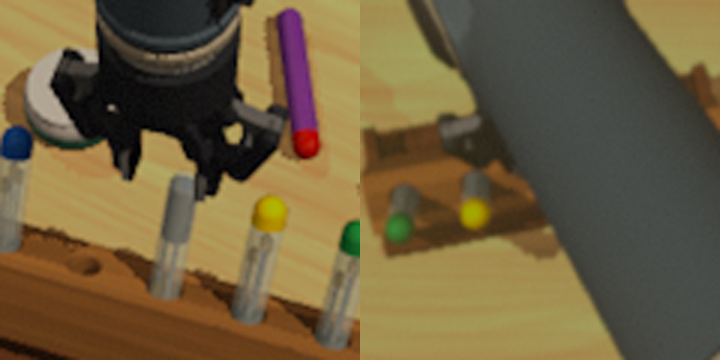

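The fingers hang just above the target's tail (scene crop (182,185)), with the finger midpoint at about (165,172). They need about 6 mm more towards +y, which matches the computed shift.

Emit:
jog_arm --commands "0 -0.055 0 -0.003 0.06;0 -0.055 0 -0.003 0.06;0 -0.055 0.2 -0.003 0.06;0 -0.055 0.4 -0.003 0.06;0 -0.055 0.4 -0.003 0.06"

```text
time: 3.3
tcp_pos: [0.5262, 0.12, 0.1337]
tool_rot: [3.141, 0.004, 0.203]
force: [0.0, 0.2, 0.3]
finger_gap: 0.0404
grasp_force: 0.0
```

```bash
python3 - <<'E'
from h import *
S=snapshot("scene");go(.528,.119,.097,.2005)
s=bot.sense();p=s['tcp_pos'];print("tcp px",proj("scene",p))
f=lambda I,b,k:cv2.resize(I[b[1]:b[3],b[0]:b[2]],None,fx=k,fy=k,interpolation=cv2.INTER_CUBIC)
cv2.imwrite("pics/a2.png",f(S,(290,220,370,310),6))
E
```

```text
shift units [0.003 0.013 0.318] turn 0.0007 at [0.5273 0.1205 0.1352] yaw 0.2027 t 3.35 gap 0.0399 F [0.5 0.2 0.6]
tcp px (np.float64(329.9473970820252), np.float64(272.93307729647995))
```

View pics/a2.png

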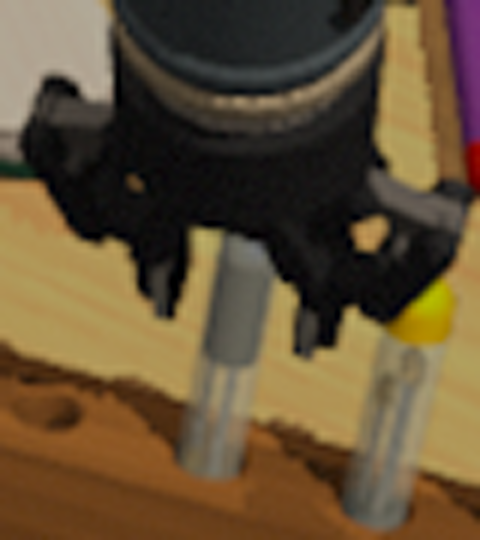

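The fingers straddle the tube evenly: tips at (165,315) and (305,350), tube centre near (237,330). The yellow tube is close to the knuckle, so I'll narrow the fingers before going down and grip slightly higher.

Emit:
jog_arm --commands "0 0 0 0 0.3;-0.02 0.01 0 0 0.3;-0.037 0.01 0.12 0 0.3;-0.037 0.01 0.2 0 0.3;-0.037 0.01 0.245 0 0.3;-0.037 0.01 0.245 0 0.3"

```text
time: 3.95
tcp_pos: [0.5233, 0.1184, 0.1055]
tool_rot: [3.141, 0.001, 0.202]
force: [-0.4, -0.4, -0.3]
finger_gap: 0.0304
grasp_force: 0.0
```

Emit:
jog_arm --commands "0 0 0 0 0.4;0 0 0 0 0.44;0 0 0 0 0.46;0 0 0 0 0.48"

```text
time: 4.35
tcp_pos: [0.524, 0.1182, 0.1063]
tool_rot: [3.141, -0.001, 0.202]
force: [0.2, -1.4, 0.8]
finger_gap: 0.0223
grasp_force: 3.2
```

Emit:
jog_arm --commands "0 0 0 0 0.6;0 0 0 0 1;0 0 0 0 1;0 0 0 0 1"

```text
time: 4.75
tcp_pos: [0.5241, 0.118, 0.1063]
tool_rot: [3.141, -0.001, 0.202]
force: [0.1, -4.4, 5.1]
finger_gap: 0.0205
grasp_force: 58.4
```

Emit:
jog_arm --commands "-0.024 0 -0.044 0 1;-0.06 0 -0.11 0 1;-0.12 0 -0.22 0 1;-0.18 0 -0.33 0 1;-0.24 0 -0.44 0 1;-0.24 0 -0.44 0 1"

```text
time: 5.35
tcp_pos: [0.4948, 0.1138, 0.161]
tool_rot: [-3.141, -0.003, 0.204]
force: [0.9, -0.0, -0.5]
finger_gap: 0.0205
grasp_force: 58.5
```

Emit:
jog_arm --commands "-0.1 0 -0.4 0 1;-0.2 0 -0.8 0 1;-0.2 0 -0.85 0 1;-0.2 0 -0.85 -0.045 1;-0.2 0 -0.85 -0.09 1;-0.2 0 -0.85 -0.135 1;-0.2 0 -0.85 -0.18 1;-0.2 0 -0.85 -0.225 1;-0.2 0 -0.85 -0.27 1;-0.2 0 -0.85 -0.27 1"

```text
time: 6.35
tcp_pos: [0.4713, 0.1082, 0.2599]
tool_rot: [-3.14, 0.001, 1.051]
force: [0.5, -0.5, -1.3]
finger_gap: 0.0207
grasp_force: 58.6
```

```bash
python3 -c "
from h import *
go(.5106,-.3109,.19,1.938)"
```

```text
shift units [-2.868  2.019  0.582] turn -0.2823 at [0.4713 0.1082 0.2599] yaw 1.051 t 6.35 gap 0.0207 F [ 0.5 -0.5 -1.3]
```

Emit:
jog_arm --commands "-0.3 0.2 0 0 1;-0.6 0.43 0 0 1;-0.95 0.67 0 0 1;-0.95 0.67 0 0 1"

```text
time: 6.75
tcp_pos: [0.4848, -0.0386, 0.2598]
tool_rot: [3.141, 0.003, 1.036]
force: [0.1, 0.2, -1.0]
finger_gap: 0.0204
grasp_force: 58.5
```

Emit:
jog_arm --commands "-0.3 0.2 0 0 1;-0.6 0.43 0 0 1;-0.95 0.67 0 0 1;-0.95 0.67 0 0 1"

```text
time: 7.15
tcp_pos: [0.4973, -0.1774, 0.2597]
tool_rot: [3.141, 0.003, 1.036]
force: [0.8, 0.3, -0.5]
finger_gap: 0.0205
grasp_force: 58.6
```

Emit:
jog_arm --commands "-0.3 0.2 0 -0.045 1;-0.6 0.43 0 -0.09 1;-0.95 0.67 0.1 -0.135 1;-0.95 0.67 0.2 -0.18 1;-0.95 0.67 0.3 -0.225 1;-0.95 0.67 0.35 -0.27 1;-0.95 0.67 0.35 -0.282 1;-0.95 0.67 0.35 -0.282 1"

```text
time: 7.95
tcp_pos: [0.5112, -0.3078, 0.2178]
tool_rot: [-3.141, -0.002, 1.935]
force: [-0.6, 0.1, -0.4]
finger_gap: 0.0206
grasp_force: 58.8
```

```bash
python3 - <<'E'
from h import *
S=snapshot("scene");T=snapshot("top");go(.5106,-.3109,.148,1.938)
f=lambda I,b,k:cv2.resize(I[b[1]:b[3],b[0]:b[2]],None,fx=k,fy=k,interpolation=cv2.INTER_CUBIC)
cv2.imwrite("pics/b1.png",np.hstack([f(S,(115,120,245,270),3),f(T,(400,130,530,280),3)]))
E
```

```text
shift units [-0.019 -0.014  0.587] turn -0.0011 at [ 0.5114 -0.3081  0.2185] yaw 1.9347 t 8.05 gap 0.0205 F [ 1.  -0.  -0.5]
```

View pics/b1.png

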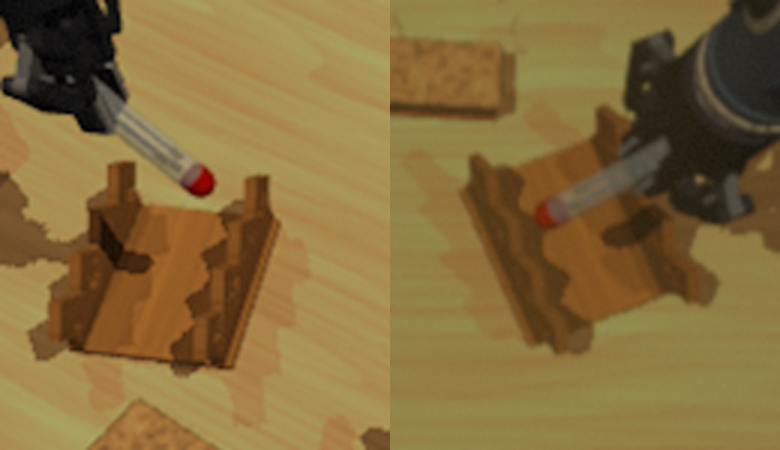

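The tube hangs cap-down over the rest with the red cap at scene (182,180) and top (452,201), pointing at the +y board as planned. I'll check the cap position numerically.

```bash
cat >> h.py <<'E'
def red(bs,bt):
    r=[]
    for n,b in(("scene",bs),("top",bt)):
        I=snapshot(n);h=cv2.cvtColor(I,cv2.COLOR_BGR2HSV);m=cv2.inRange(h,(0,150,80),(6,255,255))|cv2.inRange(h,(172,150,60),(180,255,255))
        k=np.zeros_like(m);k[b[1]:b[3],b[0]:b[2]]=255;n_,l,s,c=cv2.connectedComponentsWithStats(m&k)
        if n_<2: print(n,"none");return
        j=1+np.argmax(s[1:,4]);r.append(c[j]);print(n,c[j].round(1),s[j,4],end=" ")
    X,e=tri(*r);print("cap",X.round(4),round(e,4));return X
RC=np.array([.5153,-.323]);RA=.3675
def inrest(X):
    d=np.array(X[:2])-RC;x=np.array([np.cos(RA),np.sin(RA)]);return np.array([d@x,d@[-x[1],x[0]],X[2]])
E
python3 - <<'E'
from h import *
X=red((150,150,220,220),(420,170,490,230));s=bot.sense();g=np.array(s['tcp_pos'])+[0,0,.0187]
a,b=inrest(X),inrest(g);print(a,b,a-b,np.linalg.norm(a-b),np.degrees(np.arctan2(a[2]-b[2],a[1]-b[1])))
E
```

```text
scene [181.8 180.6] 49 top [451.9 201.6] 13 cap [ 0.4954 -0.2599  0.156 ] 0.0014
[0.00415292 0.06605879 0.15603486] [0.00160366 0.01505303 0.23746637] [ 0.00254927  0.05100576 -0.08143151] 0.0961206366490192 -57.938454199476276
```

Emit:
jog_arm --commands "-0.03 -0.02 0.2 0 1;-0.03 -0.02 0.45 0 1;-0.03 -0.02 0.66 0 1;-0.03 -0.02 0.66 0 1;-0.03 -0.02 0.66 0 1"

```text
time: 8.65
tcp_pos: [0.5107, -0.3129, 0.14]
tool_rot: [3.141, 0.0, 1.936]
force: [-0.5, -0.6, -0.6]
finger_gap: 0.0205
grasp_force: 58.8
```

Emit:
jog_arm --commands "0 0 0.03 0 1;0 0 0.06 0 1;0 0 0.08 0 1;0 0 0.1 0 1;0 0 0.1 0 1"

```text
time: 9.15
tcp_pos: [0.5101, -0.3129, 0.1273]
tool_rot: [-3.141, -0.0, 1.936]
force: [0.3, 0.0, -1.2]
finger_gap: 0.0208
grasp_force: 58.8
```

```bash
python3 - <<'E'
from h import *
X=red((150,170,220,240),(420,170,490,240));s=bot.sense();g=np.array(s['tcp_pos'])+[0,0,.0187]
print(inrest(g));X is None or print(inrest(X));print(s['force'],s['tool_rot'])
E
```

```text
scene [191.1 203.7] 44 top [442.6 211.3] 7 cap [ 0.4949 -0.2634  0.0668] 0.0016
[-0.00107338  0.01119381  0.14625619]
[0.00238934 0.06290639 0.06677322]
[ 0.82891354  0.42824969 -0.40112933] [3.14155614e+00 8.12558738e-05 1.93653720e+00]
```

Emit:
jog_arm --commands "0 0 0.015 0 1;0 0 0.03 0 1;0 0 0.03 0 1"

```text
time: 9.55
tcp_pos: [0.5092, -0.3133, 0.1238]
tool_rot: [-3.139, -0.001, 1.937]
force: [-2.7, -0.2, 0.2]
finger_gap: 0.0206
grasp_force: 58.6
```

Emit:
jog_arm --commands "0 0 0.015 0 1;0 0 0.03 0 1;0 0 0.03 0 1"

```text
time: 9.85
tcp_pos: [0.5106, -0.3154, 0.1222]
tool_rot: [-3.141, 0.004, 1.936]
force: [-3.3, -3.7, 11.5]
finger_gap: 0.0204
grasp_force: 59.3
```

```bash
python3 - <<'E'
from h import *
X=red((150,170,220,240),(420,170,490,240));s=bot.sense();g=np.array(s['tcp_pos'])+[0,0,.0187]
print(inrest(g));X is None or print(inrest(X));print(s['force'],s['wrist_torque'])
E
```

```text
scene [191.1 203.9] 43 top [443.3 212. ] 6 cap [ 0.4939 -0.2659  0.0629] 0.0012
[-0.00164573  0.00825343  0.14118737]
[0.0005156  0.06096593 0.06290545]
[-3.15926999 -4.89490714 10.05566343] [-0.86481278  1.0536689   0.2532292 ]
```

Emit:
jog_arm --commands "0 -0.02 0 0 0.49;0 -0.02 0 0 0.49;0 -0.02 0 0 0.49;0 -0.02 0 0 0.49"

```text
time: 10.35
tcp_pos: [0.5094, -0.3145, 0.1212]
tool_rot: [3.139, 0.003, 1.936]
force: [1.3, -3.0, 6.2]
finger_gap: 0.0218
grasp_force: 5.4
```

Emit:
jog_arm --commands "-0.05 0 0.03 0 0.5;-0.098 0 0.07 0 0.5;-0.147 0 0.118 0 0.5;-0.194 0 0.167 0 0.5;-0.235 0 0.22 0 0.5;-0.273 0 0.275 0 0.5;-0.273 0 0.275 0 0.5"

```text
time: 11.05
tcp_pos: [0.5193, -0.3445, 0.0857]
tool_rot: [-3.141, -0.002, 1.936]
force: [1.1, 0.6, -0.1]
finger_gap: 0.0213
grasp_force: 11.1
```

```bash
python3 - <<'E'
from h import *
X=red((150,170,220,240),(420,170,490,240));s=bot.sense();g=np.array(s['tcp_pos'])+[0,0,.0187]
a=inrest(g);print(a);print(s['force'],s['grasp_force'],s['finger_gap'])
if X is not None: d=inrest(X)-a;print(inrest(X),np.degrees(np.arctan2(d[2],d[1])),np.linalg.norm(d))
E
```

```text
scene [191.7 203.3] 62 top [443.5 212.4] 27 cap [ 0.4924 -0.2656  0.0637] 0.0007
[-0.003767   -0.02109071  0.10542323]
[0.77295194 0.81204911 0.09265843] 10.720868110656738 0.021487193557093935
[-0.00075438  0.06176001  0.06374037] -26.70733587177181 0.09279428263704455
```

Emit:
jog_arm --commands "-0.04 0 0.09 0 0.5;-0.073 0 0.18 0 0.5;-0.085 0 0.23 0 0.5;-0.093 0 0.28 0 0.5;-0.097 0 0.313 0 0.5;-0.1 0 0.34 0 0.5;-0.1 0 0.34 0 0.5"

```text
time: 11.85
tcp_pos: [0.5238, -0.3552, 0.046]
tool_rot: [-3.141, -0.001, 1.937]
force: [1.6, 0.2, 0.5]
finger_gap: 0.0214
grasp_force: 10.4
```

```bash
python3 - <<'E'
from h import *
X=red((150,170,220,240),(420,170,490,240));s=bot.sense();g=np.array(s['tcp_pos'])+[0,0,.0187]
a=inrest(g);print(a);print(s['force'],s['grasp_force'],s['finger_gap'])
if X is not None: d=inrest(X)-a;print(inrest(X),np.degrees(np.arctan2(d[2],d[1])),np.linalg.norm(d))
E
```

```text
scene [190.2 203. ] 73 top [445.  211.6] 36 cap [ 0.4941 -0.2689  0.0649] 0.0005
[-0.00356271 -0.03312425  0.06519427]
[1.63598003 0.85063473 0.21362799] 10.30513733625412 0.021437320447899803
[-0.0003607   0.05816     0.06493929] -0.16004160237083032 0.09134074959739225
```

Emit:
jog_arm --commands "0 0 0.015 0 0.5;0 0 0.025 0 0.5;0 0 0.025 0 0.5"

```text
time: 12.25
tcp_pos: [0.5247, -0.3552, 0.0441]
tool_rot: [3.141, 0.001, 1.937]
force: [0.8, 0.8, 3.8]
finger_gap: 0.0217
grasp_force: 10.2
```

Emit:
jog_arm --commands "0 0 0.01 0 0.5;0 0 0.02 0 0.5;0 0 0.02 0 0.5"

```text
time: 12.55
tcp_pos: [0.5257, -0.3552, 0.0427]
tool_rot: [3.139, 0.002, 1.938]
force: [1.4, 2.4, 8.4]
finger_gap: 0.0214
grasp_force: 10.6
```

Emit:
jog_arm --commands "0 0 0 0 0.47;0 0 0 0 0.45;0 0 0 0 0.4;0 0 0 0 0.2;0 0 -0.02 0 0.1;0 0 -0.02 0 0.1"

```text
time: 13.15
tcp_pos: [0.5233, -0.356, 0.0433]
tool_rot: [-3.14, -0.0, 1.936]
force: [-1.3, 0.3, -0.2]
finger_gap: 0.0388
grasp_force: 0.0
```

```bash
python3 - <<'E'
from h import *
X=red((150,170,220,240),(420,170,490,240));s=bot.sense();g=np.array(s['tcp_pos'])+[0,0,.0187]
a=inrest(g);print(a);print(s['force'],s['grasp_force'],s['finger_gap'])
if X is not None: d=inrest(X)-a;print(inrest(X),np.degrees(np.arctan2(d[2],d[1])),np.linalg.norm(d))
S=snapshot("scene");T=snapshot("top")
f=lambda I,b,k:cv2.resize(I[b[1]:b[3],b[0]:b[2]],None,fx=k,fy=k,interpolation=cv2.INTER_CUBIC)
cv2.imwrite("pics/b2.png",np.hstack([f(S,(125,160,225,260),4),f(T,(415,155,515,255),4)]))
E
```

```text
scene [190.1 203.1] 74 top [445.  211.7] 38 cap [ 0.4939 -0.269   0.0644] 0.0007
[-0.00408035 -0.03361574  0.06207966]
[ 0.24235648  0.77982185 -0.07623889] 0.0 0.03831628772447628
[-0.00056341  0.05805319  0.06436227] 1.426399342598652 0.09176477161951214
```

View pics/b2.png

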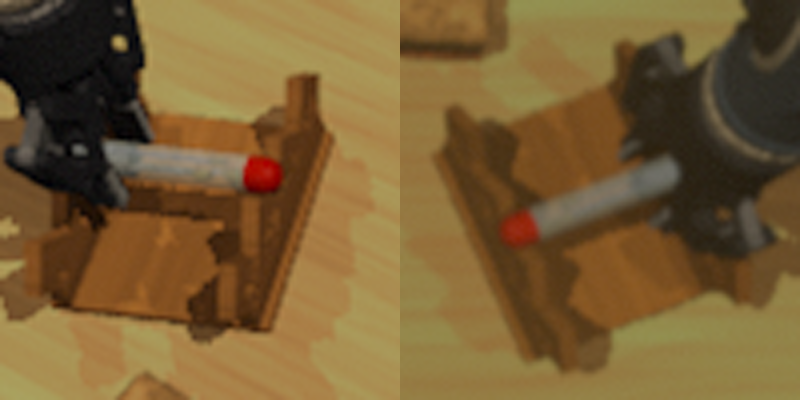

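The tube lies in the middle groove, red cap over the +y board (scene crop (262,175), top crop (520,228)), supported on both boards. Next I'll slide the fingers along to the cap side and take it afresh.

Emit:
jog_arm --commands "0.15 0 -0.02 0 0.1;0.35 0 -0.02 0 0.1;0.515 0 0 0 0.1;0.515 0 0 0 0.2;0.515 0 0 0 0.3;0.515 0 0 0 0.4;0.515 0 0 0 0.46;0.515 0 0 0 0.49;0.515 0 0 0 0.5;0.515 0 0 0 0.5"

```text
time: 14.35
tcp_pos: [0.5034, -0.2986, 0.0441]
tool_rot: [3.139, 0.002, 1.936]
force: [4.3, -0.5, 1.6]
finger_gap: 0.0217
grasp_force: 10.1
```

Emit:
jog_arm --commands "0 0.02 0 0 0.48;0 0.02 0 0 0.475;0 0.02 -0.02 0 0.475;0 0.02 -0.05 0 0.475;0 0.02 -0.08 0 0.475;0 0.02 -0.12 0 0.475;0 0.02 -0.16 0 0.475;0 0.02 -0.16 0 0.475"

```text
time: 15.15
tcp_pos: [0.5044, -0.2973, 0.0637]
tool_rot: [3.141, 0.001, 1.936]
force: [-0.7, 0.4, 2.1]
finger_gap: 0.0224
grasp_force: 0.6
```

```bash
cat >> h.py <<'E'
def st(bs=(120,120,260,260),bt=(400,120,530,280)):
    X=red(bs,bt);s=bot.sense();a=inrest(np.array(s['tcp_pos'])+[0,0,.0187])
    print("grip",a.round(4),"F",np.round(s['force'],1),"gf",round(s['grasp_force'],1),"gap",round(s['finger_gap'],4))
    if X is not None: c=inrest(X);d=c-a;print("cap",c.round(4),"d",d.round(4),"elev",np.degrees(np.arctan2(d[2],np.hypot(*d[:2]))).round(1),"len",np.linalg.norm(d).round(4))
E
python3 -c "
from h import *
st()"
```

```text
scene [190.2 203.2] 73 top [444.4 211.7] 33 cap [ 0.4942 -0.2679  0.0647] 0.0011
grip [-0.0012  0.028   0.0818] F [-0.6 -0.8  0.5] gf 0.6 gap 0.0226
cap [0.0001 0.059  0.0647] d [ 0.0013  0.031  -0.0171] elev -28.9 len 0.0354
```

Too light: the fingers slid up and the tube stayed in the groove. I'll go back down and use slightly more grip.

Emit:
jog_arm --commands "0 0 0 0 0.4;0 0 0.08 0 0.4;0 0 0.16 0 0.4;0 0 0.16 0 0.44;0 0 0.16 0 0.47;0 0 0.16 0 0.483;0 0 0.16 0 0.483"

```text
time: 15.95
tcp_pos: [0.504, -0.297, 0.0436]
tool_rot: [-3.141, -0.0, 1.936]
force: [-1.3, -0.4, 0.9]
finger_gap: 0.0221
grasp_force: 0.5
```

Emit:
jog_arm --commands "0 0 -0.02 0 0.483;0 0 -0.05 0 0.483;0 0 -0.08 0 0.483;0 0 -0.12 0 0.483;0 0 -0.16 0 0.483;0 0 -0.16 0 0.483"

```text
time: 16.55
tcp_pos: [0.5045, -0.2973, 0.0637]
tool_rot: [3.141, 0.001, 1.936]
force: [-1.4, -0.6, 0.4]
finger_gap: 0.022
grasp_force: 0.6
```

```bash
python3 -c "
from h import *
st()"
```

```text
scene [189.9 203.3] 71 top [444.6 211.2] 33 cap [ 0.4951 -0.2682  0.0653] 0.0008
grip [-0.0012  0.0279  0.0817] F [-1.2 -0.6  0.1] gf 0.5 gap 0.0222
cap [0.0008 0.0584 0.0653] d [ 0.002   0.0305 -0.0164] elev -28.2 len 0.0347
```

Emit:
jog_arm --commands "0 0 0 0 0.4;0 0 0.08 0 0.4;0 0 0.16 0 0.4;0 0 0.16 0 0.46;0 0 0.16 0 0.488;0 0 0.16 0 0.488;0 0 0.16 0 0.488"

```text
time: 17.35
tcp_pos: [0.5044, -0.297, 0.0437]
tool_rot: [3.141, 0.0, 1.937]
force: [0.0, -0.4, -0.5]
finger_gap: 0.0216
grasp_force: 1.7
```

Emit:
jog_arm --commands "0 0 -0.02 0 0.488;0 0 -0.05 0 0.488;0 0 -0.08 0 0.488;0 0 -0.12 0 0.488;0 0 -0.16 0 0.488;0 0 -0.16 0 0.488"

```text
time: 17.95
tcp_pos: [0.5047, -0.2973, 0.0637]
tool_rot: [3.141, 0.001, 1.937]
force: [-0.6, -0.3, 0.1]
finger_gap: 0.0219
grasp_force: 1.7
```

```bash
python3 -c "
from h import *
st()"
```

```text
scene [185.4 196.9] 79 top [448.4 208. ] 39 cap [ 0.4969 -0.2705  0.0914] 0.0015
grip [-0.001   0.0281  0.0817] F [ 0.  -0.4  0.2] gf 1.7 gap 0.0217
cap [0.0017 0.0556 0.0914] d [0.0027 0.0275 0.0097] elev 19.4 len 0.0293
```

At 1.7 N grip the tube pivots in the pads under its own weight, with the cap already about 15° up. I'll carry on in an arc about the tail, which stays seated in the -y board's groove.

Emit:
jog_arm --commands "-0.023 0 -0.074 0 0.488;-0.048 0 -0.134 0 0.488;-0.078 0 -0.19 0 0.488;-0.113 0 -0.242 0 0.488;-0.152 0 -0.292 0 0.488;-0.152 0 -0.292 0 0.488"

```text
time: 18.65
tcp_pos: [0.5115, -0.3154, 0.0989]
tool_rot: [3.14, 0.002, 1.935]
force: [-0.2, -0.1, -0.7]
finger_gap: 0.0221
grasp_force: 1.9
```

```bash
python3 -c "
from h import *
st()"
```

```text
scene [169.7 183.7] 77 top [462.6 199.7] 39 cap [ 0.5054 -0.2909  0.137 ] 0.0024
grip [-0.0012  0.0098  0.1165] F [-0.  -0.1  1.1] gf 1.9 gap 0.0218
cap [0.0023 0.0335 0.137 ] d [0.0035 0.0236 0.0204] elev 40.5 len 0.0314
```

Emit:
jog_arm --commands "-0.02 0 -0.022 0 0.488;-0.044 0 -0.045 0 0.488;-0.092 0 -0.088 0 0.488;-0.143 0 -0.125 0 0.488;-0.198 0 -0.157 0 0.488;-0.22 0 -0.168 0 0.488;-0.22 0 -0.168 0 0.488"

```text
time: 19.45
tcp_pos: [0.5203, -0.3395, 0.1182]
tool_rot: [3.141, 0.001, 1.936]
force: [-0.7, -0.9, -0.7]
finger_gap: 0.0219
grasp_force: 1.9
```

```bash
python3 -c "
from h import *
st()"
```

```text
scene [155.7 177.2] 87 top [476.6 193.4] 47 cap [ 0.5148 -0.3163  0.155 ] 0.0017
grip [-0.0012 -0.0162  0.1364] F [ 0.1  0.4 -0.7] gf 1.9 gap 0.0222
cap [0.0019 0.0064 0.155 ] d [0.0031 0.0226 0.0185] elev 39.1 len 0.0294
```

The pivot has settled at about 39° with the tail swung clear, and the rack hole can take up the rest. While the arm is clear of the rack, I'll measure the two empty holes by their dark mouths.

Emit:
jog_arm --commands "0 0 0 0 0.5;0 0 0 0 0.53;0 0 -0.2 0 0.53;0 0 -0.5 0 0.53;0 0 -0.8 0 0.53;0 0 -0.8 0 0.53"

```text
time: 20.15
tcp_pos: [0.5233, -0.3396, 0.2197]
tool_rot: [3.135, 0.008, 1.937]
force: [0.8, -0.2, -0.7]
finger_gap: 0.021
grasp_force: 36.8
```

```bash
python3 - <<'E'
from h import *
st()
S=snapshot("scene");T=snapshot("top");ps=.2005
xr=np.array([np.cos(ps),np.sin(ps),0]);yr=np.array([-xr[1],xr[0],0]);m=np.array([.549,.1233,.076])
for k,M in((2,m),(3,m-.058*yr)):
    r=[]
    for n,I in(("scene",S),("top",T)):
        u,v=np.int32(np.round(proj(n,M)));w=8;g=cv2.cvtColor(I,cv2.COLOR_BGR2GRAY)[v-w:v+w+1,u-w:u+w+1].astype(float)
        t=(np.percentile(g,5)+np.percentile(g,70))/2;q=(g<t).astype(np.uint8);N,l,s,c=cv2.connectedComponentsWithStats(q,connectivity=4)
        d=[np.hypot(*(c[i]-w))+(99 if s[i,4]<12 else 0) for i in range(1,N)];i=1+int(np.argmin(d));r.append(c[i]+[u-w,v-w])
        print(k,n,"pred",np.round(proj(n,M),1),"got",r[-1].round(1),"area",s[i,4],"box",s[i,:4]);print(q if n=="top" else "",plane(n,*r[-1],.076).round(4))
    print(tri(*r))
E
```

```text
scene [138.4 145.9] 102 top [493.6 179.6] 58 cap [ 0.5161 -0.3168  0.2547] 0.0026
grip [-0.0009 -0.0164  0.2333] F [ 0.2 -0.1 -0.3] gf 36.8 gap 0.0209
cap [0.003  0.0055 0.2547] d [0.0039 0.0219 0.0214] elev 43.9 len 0.0309
2 scene pred [325.8 294.9] got [325.5 296.8] area 51 box [ 1  7 12  7]
 [0.5529 0.1248 0.076 ]
2 top pred [282.7 188. ] got [281.5 186.4] area 75 box [ 2  2 10 10]
[[0 0 0 0 0 0 0 0 0 0 0 0 0 0 0 0 0]
 [0 0 0 0 0 0 0 0 0 0 0 0 0 0 0 0 0]
 [0 0 0 0 0 1 1 1 1 0 0 0 0 0 0 0 0]
 [0 0 0 1 1 1 1 1 1 1 0 0 0 0 0 0 0]
 [0 0 0 1 1 1 1 1 1 1 1 0 0 0 0 0 0]
 [0 0 1 1 1 1 1 1 1 1 1 1 0 0 0 0 0]
 [0 0 1 1 1 1 1 1 1 1 1 1 0 0 0 0 0]
 [0 0 1 1 1 1 1 1 1 1 1 1 0 0 0 0 0]
 [0 0 0 1 1 1 1 1 1 1 1 1 0 0 0 0 0]
 [0 0 0 1 1 1 1 1 1 1 1 0 0 0 0 0 0]
 [0 0 0 0 1 1 1 1 1 1 0 0 0 0 0 0 0]
 [0 0 0 0 0 1 1 1 0 0 0 0 0 0 0 0 0]
 [0 0 0 0 0 0 0 0 0 0 0 0 0 0 0 0 0]
 [0 0 0 0 0 0 0 0 0 0 0 0 0 0 0 0 0]
 [0 0 0 0 0 0 0 0 0 0 0 0 0 0 0 0 0]
 [0 0 0 0 0 0 0 0 0 0 0 0 0 0 0 0 0]
 [1 0 0 0 0 0 0 0 0 0 0 0 0 0 1 1 1]] [0.5531 0.1264 0.076 ]
(array([0.55309214, 0.12562886, 0.07711082]), np.float64(0.
[... 218 characters left out ...]
 0]
 [0 0 0 0 0 0 0 0 0 0 0 0 0 0 0 0 0]
 [0 0 0 0 0 0 0 0 0 0 0 0 0 0 0 0 0]
 [0 0 0 0 0 1 1 1 1 1 0 0 0 0 0 0 0]
 [0 0 0 0 1 1 1 1 1 1 1 1 0 0 0 0 0]
 [0 0 0 0 1 1 1 1 1 1 1 1 1 0 0 0 0]
 [0 0 0 1 1 1 1 1 1 1 1 1 1 0 0 0 0]
 [0 0 0 1 1 1 1 1 1 1 1 1 1 0 0 0 0]
 [0 0 0 1 1 1 1 1 1 1 1 1 0 0 0 0 0]
 [0 0 0 1 1 1 1 1 1 1 1 1 0 0 0 0 0]
 [0 0 0 0 1 1 1 1 1 1 1 0 0 0 0 0 0]
 [0 0 0 0 0 1 1 1 1 1 0 0 0 0 0 0 0]
 [0 0 0 0 0 0 0 0 0 0 0 0 0 0 0 0 0]
 [0 0 0 0 0 0 0 0 0 0 0 0 0 0 0 0 0]
 [0 0 0 0 0 0 0 0 0 0 0 0 0 0 0 0 0]
 [0 0 0 0 0 0 0 0 0 0 0 0 0 0 0 0 0]
 [0 0 0 0 0 0 0 0 0 0 0 0 0 0 0 0 1]] [0.5644 0.0688 0.076 ]
(array([0.56418127, 0.06780863, 0.0779757 ]), np.float64(0.0010055147594342823))
```

Both views agree on hole2's mouth, (0.553, 0.125, 0.076), so the tubes simply wobble forward slightly in their holes. Next I'll carry the tube to the rack, turning it so the tail faces the hole.

Emit:
jog_arm --commands "0.3 0.08 -0.1 0 0.53;0.6 0.16 -0.2 0 0.53;0.91 0.24 -0.2 0 0.53;0.91 0.24 -0.2 0 0.53"

```text
time: 20.75
tcp_pos: [0.5076, -0.2196, 0.2372]
tool_rot: [-3.141, -0.004, 1.946]
force: [0.7, -0.3, 0.3]
finger_gap: 0.0209
grasp_force: 36.9
```

Emit:
jog_arm --commands "0.3 0.08 0 0 0.53;0.6 0.16 0 0 0.53;0.91 0.24 0 0 0.53;0.91 0.24 0 0 0.53"

```text
time: 21.15
tcp_pos: [0.4948, -0.1084, 0.237]
tool_rot: [-3.14, -0.003, 1.945]
force: [0.4, 0.1, -0.6]
finger_gap: 0.0209
grasp_force: 36.9
```

Emit:
jog_arm --commands "0.3 0.08 0 0 0.53;0.6 0.16 0 0 0.53;0.91 0.24 0 0 0.53;0.91 0.24 0 0 0.53"

```text
time: 21.55
tcp_pos: [0.4826, 0.003, 0.2373]
tool_rot: [-3.141, -0.003, 1.945]
force: [0.1, -0.5, -0.1]
finger_gap: 0.0206
grasp_force: 36.9
```

Emit:
jog_arm --commands "0.3 0.08 0 -0.045 0.53;0.6 0.16 0 -0.09 0.53;0.91 0.24 0 -0.135 0.53;0.91 0.24 0 -0.18 0.53;0.91 0.24 0 -0.225 0.53;0.91 0.24 0 -0.27 0.53;0.91 0.24 0 -0.315 0.53;0.91 0.24 0 -0.36 0.53;0.91 0.24 0 -0.405 0.53;0.91 0.24 0 -0.447 0.53"

```text
time: 22.55
tcp_pos: [0.4717, 0.1086, 0.2368]
tool_rot: [-3.142, -0.002, -2.938]
force: [0.5, -0.1, -0.7]
finger_gap: 0.0208
grasp_force: 36.8
```

```bash
cat >> h.py <<'E'
PS=.2005;MO=np.array([.5528,.125,.076])
def inrack(X):  # x_rack, y_rack, z rel. to hole2 mouth foot
    d=np.array(X)-[MO[0],MO[1],0];c,s=np.cos(PS),np.sin(PS);return np.array([c*d[0]+s*d[1],-s*d[0]+c*d[1],d[2]])
def sr(bs=(270,150,400,330),bt=(230,140,340,260)):
    X=red(bs,bt);s=bot.sense();a=inrack(np.array(s['tcp_pos'])+[0,0,.0187])
    print("grip",a.round(4),"F",np.round(s['force'],1),"gf",round(s['grasp_force'],1),"gap",round(s['finger_gap'],4),"t",s['time'])
    if X is not None: c=inrack(X);d=c-a;print("cap",c.round(4),"d",d.round(4),"elev",np.degrees(np.arctan2(d[2],-d[0])).round(1),"len",np.linalg.norm(d).round(4))
E
python3 -c "
from h import *
sr();go(.4733,.1088,.1353,-2.941)"
```

```text
scene [371.6 247. ] 71 top none
grip [-0.0828  0.0003  0.2555] F [ 0.4 -0.2 -0.9] gf 36.8 gap 0.0205 t 22.65
shift units [-0.014 -0.003  0.846] turn -0.0011 at [0.4716 0.1088 0.2368] yaw -2.9443 t 22.65 gap 0.0205 F [ 0.4 -0.2 -0.9]
```

Emit:
jog_arm --commands "-0.01 0 0.2 0 0.53;-0.01 0 0.45 0 0.53;-0.01 0 0.7 0 0.53;-0.01 0 0.83 0 0.53;-0.01 0 0.83 0 0.53;-0.01 0 0.83 0 0.53"

```text
time: 23.25
tcp_pos: [0.4733, 0.1108, 0.1388]
tool_rot: [3.141, 0.001, -2.943]
force: [0.2, -0.2, 0.6]
finger_gap: 0.0208
grasp_force: 36.8
```

```bash
python3 - <<'E'
from h import *
S=snapshot("scene");s=bot.sense();g=np.array(s['tcp_pos'])+[0,0,.0187];print(inrack(g),s['force'])
ps=PS;xr=np.array([np.cos(ps),np.sin(ps),0])
for th in(35,39,43):
    t=np.radians(th);u=np.array([0,0,-np.sin(t)])+np.cos(t)*xr;print(th,"tail px crop",((np.array(proj("scene",g+.089*u))-[280,220])*7).round(0),"end",((np.array(proj("scene",g+.1*u))-[280,220])*7).round(0))
print("mouth",(np.array(proj("scene",MO))-[280,220])*7)
cv2.imwrite("pics/c1.png",cv2.resize(S[220:305,280:390],None,fx=7,fy=7,interpolation=cv2.INTER_CUBIC))
E
```

```text
[-0.08034295  0.00204101  0.15805723] [-0.12046883  0.43211434 -0.32228298]
35 tail px crop [334. 472.] end [325. 509.]
39 tail px crop [338. 468.] end [329. 504.]
43 tail px crop [342. 463.] end [334. 498.]
mouth [319.37464089 537.50404245]
```

View pics/c1.png

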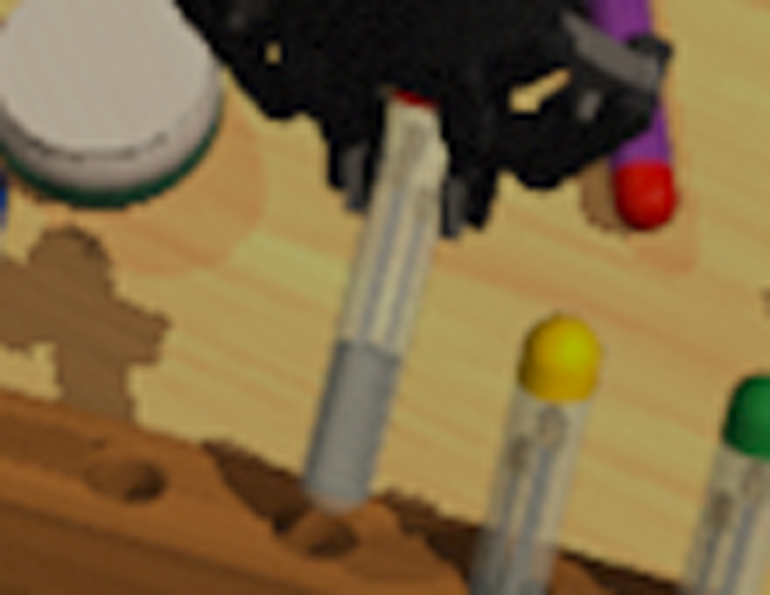

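The tail end is at crop (337,505), just above hole2's mouth at (318,535). That matches the projected position and needs about 2–3 mm towards -y. I'll enter slowly, feeling the force.

Emit:
jog_arm --commands "0 -0.025 0 0 0.53;-0.02 -0.025 0.05 0 0.53;-0.04 -0.025 0.09 0 0.53;-0.053 -0.025 0.125 0 0.53;-0.065 -0.025 0.15 0 0.53;-0.065 -0.025 0.15 0 0.53"

```text
time: 23.9
tcp_pos: [0.4808, 0.1093, 0.1197]
tool_rot: [3.141, -0.001, -2.942]
force: [-0.5, -1.1, -1.2]
finger_gap: 0.0209
grasp_force: 36.8
```

Emit:
jog_arm --commands "-0.01 0 0.02 0 0.53;-0.02 0 0.04 0 0.53;-0.02 0 0.04 0 0.53"

```text
time: 24.2
tcp_pos: [0.4832, 0.1095, 0.1151]
tool_rot: [-3.141, -0.001, -2.943]
force: [-0.4, -1.2, -0.7]
finger_gap: 0.0208
grasp_force: 36.8
```

Emit:
jog_arm --commands "-0.007 0 0.015 0 0.53;-0.014 0 0.03 0 0.53;-0.014 0 0.03 0 0.53"

```text
time: 24.5
tcp_pos: [0.4851, 0.1096, 0.112]
tool_rot: [-3.141, -0.0, -2.943]
force: [-1.6, -3.0, 2.9]
finger_gap: 0.0212
grasp_force: 37.2
```

```bash
python3 - <<'E'
from h import *
s=bot.sense();print(inrack(np.array(s['tcp_pos'])+[0,0,.0187]),s['force'],s['wrist_torque'])
E
```

```text
[-0.06943642 -0.00164168  0.13069006] [-1.59147367 -3.04453206  2.85693613] [-0.72867006  0.23076208 -0.2059052 ]
```

Emit:
jog_arm --commands "0 -0.008 0 0 0.5;0 -0.008 0 0 0.495;-0.025 -0.008 -0.02 0 0.495;-0.055 -0.008 -0.046 0 0.495;-0.08 -0.008 -0.07 0 0.495;-0.105 -0.008 -0.09 0 0.495;-0.105 -0.008 -0.09 0 0.495"

```text
time: 25.2
tcp_pos: [0.4985, 0.112, 0.1232]
tool_rot: [3.141, 0.002, -2.942]
force: [0.3, -0.4, -1.6]
finger_gap: 0.0218
grasp_force: 10.5
```

```bash
python3 - <<'E'
from h import *
s=bot.sense();print(inrack(np.array(s['tcp_pos'])+[0,0,.0187]),s['force'],s['wrist_torque'],s['grasp_force'])
sr((310,210,350,262))
g=np.array(s['tcp_pos'])+[0,0,.0187];xr=np.array([np.cos(PS),np.sin(PS),0])
for th in(40,45,50,55): t=np.radians(th);print(th,proj("scene",g+.03*(np.array([0,0,np.sin(t)])-np.cos(t)*xr)))
E
```

```text
[-0.05575399 -0.00193377  0.14185009] [ 0.28889624 -0.38038491 -1.64615416] [-0.09319226  0.15151067 -0.05116928] 10.460991114377975
scene [331. 248.] 1 top [284.8 207.9] 45 cap [0.4834 0.1062 0.1522] 0.0065
grip [-0.0561 -0.0019  0.1416] F [ 0.4 -0.3 -1.3] gf 10.5 gap 0.0215 t 25.3
cap [-0.0718 -0.0046  0.1522] d [-0.0156 -0.0027  0.0106] elev 34.0 len 0.0191
40 (np.float64(336.67966929453826), np.float64(243.4375587781592))
45 (np.float64(336.44522356952746), np.float64(243.689269091597))
50 (np.float64(336.18396733654436), np.float64(244.05274128851437))
55 (np.float64(335.8977293792158), np.float64(244.52606725634686))
```

```bash
cat >> h.py <<'E'
def elev():
    I=snapshot("top");h=cv2.cvtColor(I,cv2.COLOR_BGR2HSV);m=cv2.inRange(h,(0,150,80),(6,255,255))|cv2.inRange(h,(172,150,60),(180,255,255))
    k=np.zeros_like(m);k[180:235,265:310]=255;n,l,s,c=cv2.connectedComponentsWithStats(m&k)
    S=bot.sense();g=np.array(S['tcp_pos'])+[0,0,.0187];xr=np.array([np.cos(PS),np.sin(PS),0]);a=inrack(g)
    print("grip",a.round(4),"F",np.round(S['force'],1),"gf",round(S['grasp_force'],1),"t",S['time'])
    if n<2: print("no red");return
    j=1+np.argmax(s[1:,4]);print("cap px",c[j].round(1),s[j,4])
    for t in range(30,76,5): print(t,np.round(proj("top",g+.03*(np.array([0,0,np.sin(np.radians(t))])-np.cos(np.radians(t))*xr)),1),end="; ")
E
python3 -c "
from h import *
elev()"
```

```text
grip [-0.0563 -0.0018  0.1416] F [-0.5  0.6 -1. ] gf 10.5 t 25.35
cap px [284.7 208. ] 45
30 [287. 211.]; 35 [286.8 210.1]; 40 [286.6 209.2]; 45 [286.4 208.3]; 50 [286.2 207.2]; 55 [285.9 206.2]; 60 [285.7 205. ]; 65 [285.5 203.9]; 70 [285.2 202.7]; 75 [285.  201.6];
```

Emit:
jog_arm --commands "-0.026 0 -0.019 0 0.495;-0.052 0 -0.037 0 0.495;-0.08 0 -0.052 0 0.495;-0.106 0 -0.067 0 0.495;-0.122 0 -0.073 0 0.495;-0.122 0 -0.073 0 0.495"

```text
time: 25.95
tcp_pos: [0.5123, 0.1146, 0.1316]
tool_rot: [3.141, 0.001, -2.942]
force: [-0.3, 0.6, -0.7]
finger_gap: 0.0215
grasp_force: 10.8
```

```bash
python3 -c "
from h import *
elev()"
```

```text
grip [-0.0419 -0.0021  0.1502] F [-1.3 -1.1 -0.6] gf 10.8 t 26.0
cap px [283.2 199.8] 48
30 [285.6 203.8]; 35 [285.5 202.9]; 40 [285.3 202. ]; 45 [285.1 201. ]; 50 [284.8 200. ]; 55 [284.6 198.9]; 60 [284.4 197.7]; 65 [284.1 196.6]; 70 [283.9 195.4]; 75 [283.7 194.2];
```

Emit:
jog_arm --commands "-0.008 0 0.015 0 0.495;-0.016 0 0.03 0 0.495;-0.024 0 0.045 0 0.495;-0.024 0 0.045 0 0.495"

```text
time: 26.4
tcp_pos: [0.5149, 0.1152, 0.1258]
tool_rot: [3.141, 0.0, -2.942]
force: [-0.4, 0.0, -0.7]
finger_gap: 0.0218
grasp_force: 10.8
```

Emit:
jog_arm --commands "-0.008 0 0.015 0 0.495;-0.016 0 0.03 0 0.495;-0.024 0 0.045 0 0.495;-0.024 0 0.045 0 0.495"

```text
time: 26.8
tcp_pos: [0.5176, 0.1157, 0.1204]
tool_rot: [3.141, 0.0, -2.942]
force: [-0.0, -0.1, -1.7]
finger_gap: 0.0217
grasp_force: 10.8
```

```bash
python3 - <<'E'
from h import *
elev()
I=snapshot("scene");g=np.array(bot.sense()['tcp_pos'])+[0,0,.0187];xr=np.array([np.cos(PS),np.sin(PS),0])
# grey cylinder rows: print saturation profile across rows between block and fingers
h=cv2.cvtColor(I,cv2.COLOR_BGR2HSV)
print();print("mouth",np.round(proj("scene",MO),1),"grip",np.round(proj("scene",g),1))
for v in range(266,298,3): print(v,h[v,312:350,1])
E
```

```text
grip [-0.0364 -0.0021  0.1393] F [ 0.2 -0.3 -1.5] gf 10.8 t 26.85
cap px [283.1 198.9] 50
30 [285.5 202.7]; 35 [285.3 201.8]; 40 [285.1 200.9]; 45 [284.9 199.9]; 50 [284.7 198.9]; 55 [284.5 197.8]; 60 [284.2 196.7]; 65 [284.  195.6]; 70 [283.8 194.4]; 75 [283.5 193.2]; 
mouth [325.6 296.8] grip [330.2 267. ]
266 [130 131 128 129 128 139 204  31  51  48  53 109  96  63  89  94  97  94
  81  78  78  73  80  64  43  43  98  16  64  64  51  78  48  36  48  16
  34  36]
269 [134 130 130 130 126 131 136  77  24  44  46   0  59  95  93  87  70  65
  71  81  85  82  83  37  49  20  20  36  20 102 136 131 131 136 139  13
  43  23]
272 [130 128 128 128 133 135 139 132 120  54  24  55  95  94  90  65  34  68
  81  79  80  81  83  35  48  44  32  26  15  83 129 120 121 121 120 123
 124 126]
275 [128 131 133 135 135 133 130 125 125 128 131 122  97  98  78  35  54  76
  70  50  67  84  86  36  38 104 130 136 142 133 130 131 128 127 128 124
 125 124]
278 [131 134 132 130 128 128 131 133 137 136 127 103  93  87  53  35  72  78
  61  56  78  89 118 131 130 130 131 135 133 128 127 128 127 124 127 127

[... 269 characters left out ...]
32 130 133 131 132 130 131 134 134 132 131 128 127
 125 129]
287 [190 201 194 195 197 193 196 204 169 109  65  36  39  38  36  35  32  34
  62  83 112 132 134 136 138 138 137 135 133 134 133 135 133 134 134 133
 135 136]
290 [188 190 195 196 195 185 195 199 140  70  30  35  35  36  33  34  36  33
  55 111 176 148 149 164 159 146 138 145 140 135 135 137 135 133 130 127
 128 124]
293 [189 185 194 187 189 192 195 165  79  35  35  34  35  37  37  36  36  36
  86 165 194 194 189 193 187 190 191 203 201 195 164 145 141 144 139 138
 135 119]
296 [190 190 192 193 190 193 194 113  41  33  38  38  35  38  39  33  33  50
 107 208 193 191 196 194 192 191 195 191 191 186 188 200 197 194 197 201
 138  96]
```

```bash
python3 - <<'E'
from h import *
I=snapshot("scene");h=cv2.cvtColor(I,cv2.COLOR_BGR2HSV)
for v in range(296,308,2): print(v,h[v,312:338,1])
xr=np.array([np.cos(PS),np.sin(PS),0]);yr=np.array([-xr[1],xr[0],0])
def P(a): return np.array([MO[0],MO[1],0])+a[0]*xr+a[1]*yr+np.array([0,0,a[2]])
def line(a,t): 
    t=np.radians(t);u=np.cos(t)*xr-np.array([0,0,np.sin(t)]);return [tuple(np.round(proj("scene",P(a)+k*u),1)) for k in(.04,.05,.06,.07,.089)]
print("c1",line((-.0803,.002,.1581),39))
for t in(45,50,55,60,65): print(t,line((-.0364,-.0021,.1393),t))
E
```

```text
296 [189 187 193 186 194 191 196 113  38  30  38  35  40  38  40  35  33  48
 109 198 193 196 192 194 194 187]
298 [191 193 191 189 191 188 190 185 153 101  41  27  29  29  25  29  33  64
 162 192 194 197 198 196 191 198]
300 [192 194 186 199 190 190 190 196 196 190 188 178 168 155 155 162 177 200
 192 196 186 190 189 192 187 189]
302 [186 195 189 187 192 194 198 188 190 192 195 189 190 194 195 188 189 188
 188 188 188 193 196 195 185 192]
304 [191 191 193 191 195 193 194 196 189 194 189 193 196 195 196 192 192 195
 185 191 186 186 188 188 189 196]
306 [198 194 188 192 194 196 198 193 196 195 191 192 192 196 188 195 189 194
 197 198 194 192 190 190 193 190]
c1 [(np.float64(334.0), np.float64(263.5)), (np.float64(332.8), np.float64(268.3)), (np.float64(331.7), np.float64(273.1)), (np.float64(330.5), np.float64(277.8)), (np.float64(328.3), np.float64(286.9))]
45 [(np.float64(325.9), np.float64(285.7)), (np.float64(324.8), np.float64(290.4)), (np.float64(323.7), np.float64(295.0)), (np.float64(322.7), np.float64(299.5)), (np.float64(320.7), np.float64(308.2))]
50 [(np.float64(326.2), np.float64(285.1)), (np.float64(325.3), np.float64(289.6)), (np.float64(324.3), np.float64(294.0)), (np.float64(323.4), np.float64(298.4)), (np.float64(321.6), np.float64(306.6))]
55 [(np.float64(326.6), np.float64(284.4)), (np.float64(325.8), np.float64(288.6)), (np.float64(324.9), np.float64(292.8)), (np.float64(324.1), np.float64(297.0)), (np.float64(322.5), np.float64(304.8))]
60 [(np.float64(327.1), np.float64(283.5)), (np.float64(326.3), np.float64(287.5)), (np.float64(325.6), np.float64(291.4)), (np.float64(324.8), np.float64(295.4)), (np.float64(323.5), np.float64(302.7))]
65 [(np.float64(327.5), np.float64(282.5)), (np.float64(326.9), np.float64(286.2)), (np.float64(326.3), np.float64(289.9)), (np.float64(325.6), np.float64(293.6)), (np.float64(324.5), np.float64(300.4))]
```

The scene rows show the grey tail cut off by the hole rim, and the glass/grey boundary corresponds to 60° or more, so the tube is in the hole. I'll keep going in gently along the axis.

Emit:
jog_arm --commands "-0.012 0 0.02 0 0.495;-0.025 0 0.04 0 0.495;-0.038 0 0.06 0 0.495;-0.038 0 0.06 0 0.495"

```text
time: 27.35
tcp_pos: [0.5219, 0.1165, 0.113]
tool_rot: [3.142, -0.001, -2.942]
force: [0.1, -0.4, -1.4]
finger_gap: 0.0216
grasp_force: 10.8
```

Emit:
jog_arm --commands "-0.012 0 0.02 0 0.495;-0.025 0 0.04 0 0.495;-0.04 0 0.062 0 0.495;-0.04 0 0.062 0 0.495"

```text
time: 27.75
tcp_pos: [0.5265, 0.1174, 0.1055]
tool_rot: [-3.142, -0.001, -2.942]
force: [-0.3, -1.4, -1.7]
finger_gap: 0.0216
grasp_force: 10.7
```

```bash
python3 - <<'E'
from h import *
elev();I=snapshot("scene");h=cv2.cvtColor(I,cv2.COLOR_BGR2HSV);print()
for v in range(272,302,3): print(v,h[v,312:344,1])
E
```

```text
grip [-0.0273 -0.0022  0.1243] F [-0.5 -0.5 -1.4] gf 10.7 t 27.8
cap px [282.9 196.9] 45
30 [285.2 200.5]; 35 [285.1 199.7]; 40 [284.9 198.8]; 45 [284.7 197.8]; 50 [284.5 196.8]; 55 [284.2 195.7]; 60 [284.  194.6]; 65 [283.8 193.5]; 70 [283.6 192.4]; 75 [283.3 191.2]; 
272 [128 127 129 135 128 159  38  34  56  57  36  26  65  88  94  89  75  78
  77  81  89  55  59  48  39  27  21  36  15  45  80  15]
275 [128 130 133 140 134 137  34  43  45  73 113  60  93  96  95  94  82  78
  79  79  83  96 204  45  30   0  43  36 146  64  85  39]
278 [133 134 130 132 130 129 128  78  36  45  96  97  96  81  55  38  67  84
  86  83  87  40  46  52  39  32  85 255 140 130 129 130]
281 [129 132 132 132 130 131 130 133 133 135 118  96  93  72  29  64  85  70
  51  73  84  48  48  58  34  68 106 142 129 125 127 130]
284 [178 163 166 150 138 134 131 134 137 123  97  92  77  44  47  76  78  53
  65  84  99 136 124 113 121 131 132 131 132 133 130 134]
287 [184 189 189 197 191 196 200 208 176 112  97  98  67  34  72  82  63  53
  78  85 115 132 135 136 139 136 138 134 133 132 131 135]
290 [192 187 195 190 198 182 190 198 127  88  93  59  36  58  95  80  47  70
  95 116 174 149 151 164 158 146 141 145 142 135 138 136]
293 [189 189 190 190 195 194 195 152  89  47  33  29  28  33  37  36  49  86
 108 162 194 197 190 190 193 200 191 194 191 189 166 144]
296 [189 187 188 187 192 188 190 123  44  31  38  41  34  40  36  35  33  52
 103 200 188 188 194 194 192 185 198 195 191 183 206 195]
299 [193 190 194 189 191 191 185 185 189 168 126 102  89  75  75  73  87 138
 197 196 190 191 192 185 195 190 188 195 191 198 196 190]
```

Emit:
jog_arm --commands "-0.005 0 0.01 0 0.495;-0.01 0 0.02 0 0.495;-0.015 0 0.028 0 0.495;-0.015 0 0.028 0 0.495"

```text
time: 28.25
tcp_pos: [0.528, 0.1178, 0.1029]
tool_rot: [-3.141, -0.001, -2.942]
force: [-3.0, -2.0, 4.1]
finger_gap: 0.0217
grasp_force: 11.2
```

Emit:
jog_arm --commands "-0.003 0 0.007 0 0.495;-0.006 0 0.014 0 0.495;-0.006 0 0.014 0 0.495"

```text
time: 28.55
tcp_pos: [0.5283, 0.1181, 0.1022]
tool_rot: [-3.14, -0.002, -2.942]
force: [-7.7, -2.6, 13.9]
finger_gap: 0.0212
grasp_force: 11.8
```

Emit:
jog_arm --commands "-0.003 0 0.007 0 0.495;-0.006 0 0.014 0 0.495;-0.006 0 0.014 0 0.495"

```text
time: 28.85
tcp_pos: [0.5297, 0.1183, 0.1008]
tool_rot: [-3.14, 0.0, -2.942]
force: [-6.9, -2.3, 12.4]
finger_gap: 0.0215
grasp_force: 11.5
```

The floor reaction is along the hole axis, so the tube is home. I'll release with a small opening, back straight up and check.

Emit:
jog_arm --commands "0 0 0 0 0.485;0 0 0 0 0.47;0 0 0 0 0.44;0 0 0 0 0.38;0 0 0 0 0.3;0 0 0 0 0.3"

```text
time: 29.45
tcp_pos: [0.5299, 0.1182, 0.0992]
tool_rot: [3.141, 0.0, -2.942]
force: [-1.4, 0.4, 0.0]
finger_gap: 0.0299
grasp_force: 0.0
```

Emit:
jog_arm --commands "0 0 -0.1 0 0.3;0 0 -0.25 0 0.3;0 0 -0.45 0 0.3;0 0 -0.7 0 0.3;0 0 -0.95 0 0.3;0 0 -0.95 0 0.3"

```text
time: 30.05
tcp_pos: [0.5322, 0.1198, 0.2183]
tool_rot: [3.142, 0.009, -2.942]
force: [0.7, 1.1, -1.1]
finger_gap: 0.0297
grasp_force: 0.0
```

Emit:
jog_arm --commands "0 0.3 0 0 0.3;0 0.6 0 0 0.3;0 -0.3 0 0 0.3;0 -0.6 0 0 0.3;0 -1 0 0 0.3;0 -1 0 0 0.3;0 -1 0 0 0.3"

```text
time: 30.75
tcp_pos: [0.5544, -0.0076, 0.2123]
tool_rot: [-3.139, -0.002, -2.954]
force: [0.9, 0.1, -0.5]
finger_gap: 0.0298
grasp_force: 0.0
```

```bash
python3 - <<'E'
from h import *
s=bot.sense();print(s['time'],s['tcp_pos'],s['force'],s['finger_gap'])
S=snapshot("scene");T=snapshot("top")
def rb(I,b):
    h=cv2.cvtColor(I,cv2.COLOR_BGR2HSV);m=cv2.inRange(h,(0,150,80),(6,255,255))|cv2.inRange(h,(172,150,60),(180,255,255));k=np.zeros_like(m);k[b[1]:b[3],b[0]:b[2]]=255
    n,l,q,c=cv2.connectedComponentsWithStats(m&k)
    if n<2:return None
    j=1+np.argmax(q[1:,4]);print(c[j].round(1),q[j,4]);return c[j]
a=rb(S,(315,245,350,285));b=rb(T,(265,180,310,225))
if a is not None and b is not None: X,e=tri(a,b);print("red",X.round(4),inrack(X).round(4),e)
rng={"blue":((105,120,40),(130,255,255)),"green":((45,100,30),(85,255,255)),"yellow":((22,170,120),(34,255,255))}
bs={"blue":((262,235,290,262),(322,175,345,198)),"green":((376,268,402,295),(224,196,245,214)),"yellow":((347,260,372,285),(248,192,268,210))}
for k in rng:
    try:
        a,_=blob(S,*rng[k],bs[k][0]);b,_=blob(T,*rng[k],bs[k][1]);print(k,a.round(1),b.round(1),tri(a,b)[0].round(4))
    except Exception as e: print(k,"hidden")
E
```

```text
30.75 [ 0.55444438 -0.00759835  0.21232338] [ 0.91315652  0.10001969 -0.48152798] 0.02975777257339348
[330.9 263.3] 100
[282.4 195.5] 35
red [0.5119 0.1165 0.1453] [-0.0418 -0.0002  0.1453] 0.0020864483770818396
blue [275.2 247.4] [333.3 185.9] [0.5342 0.0022 0.1458]
green [388.9 279.4] [232.3 205.6] [0.4883 0.229  0.1441]
yellow [359.6 270.8] [257.5 200.6] [0.4997 0.1725 0.1457]
```

The red cap is at (0.512, 0.117, 0.145). The neighbouring caps predict (0.511, 0.116, 0.145) for a tube fully home in hole2, and they have not moved. I'm handing the job in.

```bash
python3 -c "
from station import bot
print(bot.close_job())"
```

```text
the job is handed in; nothing more can be done
None
```

The red-capped tube is back in hole2, cap up, fully home and released; the blue, green and yellow tubes measured unmoved, and the job was handed in at about 31 s of the 67 s allowed.

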